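# Close the paint case softly

### The job

The blue cover of the grey paint case stands open. With a fingertip, tip it forward past its balance so that it starts to fall shut, catch it from below on the outside of a finger while it is still well open, and hold it still there for a moment. Then lower it slowly on the finger until it is fully shut, never letting it drop or slam, and move clear; do not grip or force the cover, and leave the bottles, the mouse and the marker where they are.

Things in the scene. Friction and masses are not known exactly. Their poses are not given: they have to be found in the camera images.
- case: grey open paint case, fixed to the table: 120 mm along its own x, 260 mm along its own y, 90 mm high, walls 5 mm. Origin at the centre of its underside on the table; its own x points from its front to the hinge at its back rim, z up; it stands turned so that the front looks to the robot's right and the hinge lies to the left (yaw 1.3 to 1.85 rad).
- cover (a joint): angle of the cover, rad: 0 shut on the rim, 1.57 upright, 1.75 leaning back on its stop. Hinge friction keeps it wherever left between 1.40 and 1.75. Tipped forward below about 1.25 it falls shut by itself, slowly at first (2 to 4 s, damped), and lands at 0.7 to 1.2 rad/s, which is a slam; near shut it should turn slower than 0.3 rad/s. No latch.
- hinge_mid (a point): middle of the hinge axis, which lies along the case's y: 60 mm behind the case's centre (case x = +0.060) and 90.5 mm above the table.
- cover_edge (a point): middle of the front edge, on the underside, of the hinged cover, 0.35 kg: blue plate 6 mm thick, 264 mm wide, to 120 mm from the hinge; a yellow ledge, 150 mm wide, 6 mm thick, in its middle reaches on to 165 mm. Shut, the ledge juts 45 mm out in front of the case, 90 mm above the table, free below for a finger; about 1.5 N there holds it up. Axes turn with it: x from front edge to hinge, z out of the outer face.
- pot_red: loose red paint bottle with a white nozzle, 32 mm across and 68 mm high, standing inside the case, below its rim, so that the cover shuts over it; origin at the centre of its underside. To be left alone.
- pot_green: loose green paint bottle with a white nozzle, 32 mm across and 68 mm high, standing inside the case, below its rim, so that the cover shuts over it; origin at the centre of its underside. To be left alone.
- pot_yellow: loose yellow paint bottle with a white nozzle, 32 mm across and 68 mm high, standing inside the case, below its rim, so that the cover shuts over it; origin at the centre of its underside. To be left alone.
- bottle_brown: loose brown squeeze bottle with a white nozzle, standing beside the paint case, 44 mm across and 130 mm high; origin at the centre of its underside. To be left alone.
- bottle_blue: loose blue squeeze bottle with a white nozzle, standing beside the paint case, 44 mm across and 130 mm high; origin at the centre of its underside. To be left alone.
- bottle_pink: loose pink squeeze bottle with a white nozzle, standing beside the paint case, 36 mm across and 100 mm high; origin at the centre of its underside. To be left alone.
- mouse: loose black computer mouse, 100 mm along its own x, 60 mm wide and 32 mm high, on the table; origin at the centre of its underside. To be left alone.
- marker: loose red felt pen lying on the table, 16 mm thick, about 146 mm long, along its own x; origin at its middle, on its underside. To be left alone.

How it is judged:
On the way, in this order (a step that is already met when the one before it is completed fails the run):
1. the cover has been tipped forward past its balance (below 1.3 rad) (value of joint cover below 1.3 rad), for 0.1 s.
2. the falling cover is caught: it rests on a finger, still (slower than 0.12 rad/s for 0.2 s), between 0.2 and 1.1 rad open (value of joint cover between 0.2 and 1.1 rad and velocity of joint cover between -0.12 and 0.12 rad/s and contact force between the fingers and cover above 0.3 N), for 0.2 s.
3. it is still carried on the finger just before it is shut (0.02 to 0.12 rad open) (value of joint cover between 0.02 and 0.12 rad and contact force between the fingers and cover above 0.3 N), for 0.1 s.
At the end, for the whole second after the job is handed in: the cover is fully shut (within 0.02 rad) and at rest, and no bottle, mouse or marker has moved 10 mm or more (value of joint cover below 0.02 rad and velocity of joint cover between -0.05 and 0.05 rad/s and distance of each of pot_red, pot_green, pot_yellow, bottle_brown, bottle_blue, bottle_pink, mouse, marker from where it was at the start of the episode below 0.01 m); the robot touches nothing.
It fails at once if the cover slams or drops: it turns faster than 0.35 rad/s within the last 0.1 rad before shut (value of joint cover below 0.1 rad and velocity of joint cover below -0.35 rad/s).
It fails at once if the cover is gripped or forced (fingers on it with more than 18 N) (contact force between the fingers and cover above 18 N).
It fails at once if a bystander is pushed or lifted 15 mm or more (distance of any of pot_red, pot_green, pot_yellow, bottle_brown, bottle_blue, bottle_pink, mouse, marker from where it was at the start of the episode above 0.015 m).
It fails at once if the case is struck or pushed hard (over 20 N) (contact force between the arm and case above 20 N).
It also fails if it takes over 58 s, if anything falls off the work surface, if the arm or the gripper's body presses on something with over 40 N, if the wrist force passes 120 N, or if a joint passes its speed limit or range.

### The arm

A 6-joint arm with a two-finger parallel gripper is mounted at the origin on the work surface. World frame = base frame: x ahead of the robot, y to its left, z up, the work surface at z = 0. Lengths are in m, angles in rad, forces in N, time in s.
With the tool pointing down it reaches from about 0.375 to 0.825 m from the base axis. Payload 5.5 kg.
Tool frame: the origin (TCP) lies at the very end of the fingers, on their centre line; the grasp point (between the pads) lies 19 mm behind it; z points along the fingers, y is the line along which they close (so a half turn about z gives the same grasp; the last joint's range is limited). The gripper opens to 85 mm and grips with 20 to 120 N. Pads are 22 mm wide; open, the fingers measure 114 mm over their backs; the gripper's body (76 mm by 85 mm) begins 54 mm behind the grasp point. The pads swing forward as they close: fully open they stand 13 mm farther back than shut.
Start: joints at [-1.297, 0.314, -0.047, 1.21, 0, 1.571], TCP at [0.162, -0.578, 0.231] pointing down, gripper open.
Joint ranges: [-2.67, 2.67], [-0.69, 1.73], [-1.03, 1.25], [-2.08, 2.16], [-1.42, 1.45], [-3.14, 3.14]. Speed limits (rad/s): [2.39, 2.39, 3.01, 3.14, 3.14, 3.14].

### API

Orientations are given as a unit quaternion [x, y, z, w].
In Python, from station import arm, grab_frame, camera_info, workorder gives the robot as it stands. The module is installed in compiled form; this text tells all that it offers.
- The arm moves only by the shell command python3 -m crank 'ROWS' [FORCE]. ROWS is JSON, a list of rows, each a list of 7 numbers: the shift along the tool's x, y, z in mm, then the turn, a rotation vector about the tool's x, y, z in rad, then the opening, from 0 (shut) to 1 (fully open). In form: [[x, y, z, rx, ry, rz, jaw], ...]. A call has exactly 10 rows; each row is the pose to reach, as a shift and turn from the pose commanded when the call began, along the tool's axes at that moment; what a row does not reach only later rows make up. A row lasts 1/10 s, in which the tool goes at most 50 mm and 8.59 degrees, less where a joint would pass 70% of its speed; a pose out of reach is approached as far as the arm can. A call with a gripper value outside its range is refused whole. The fingers move at their own pace and stop on an object; FORCE is the grip in N (left out, the last holds). Time passes only in rows, so rows that repeat a pose let the fingers close, or fill a call up. It gives the time, the measured TCP pose, the force, the opening and the grip force at its end, in the units of the state.
- arm.get_obs(): the state, without advancing time (a new reading comes with each control period).
- grab_frame(name): name is "scene" or "top" or "wrist"; returns the picture (480x640x3 uint8, red, green, blue); there is no depth.
- camera_info(name): a dict with "fx", "fy", "cx", "cy" (pixels), "dist_coeffs" ([k1, k2, p1, p2, k3] as OpenCV has them; the pictures are not rectified), "world_to_cam" (4x4, takes a point from world to camera coordinates). Camera axes: x right, y down, z forward; pixel columns grow to the right and rows downward; lengths in m; the calibration is good to about 2 mm. A picture is of the moment at which its call begins: read the wrist's pose just before it. camera_info takes no time and is no camera call; for the wrist camera it gives the pose at the moment of the call.
- workorder.hand_in(): hands the job in; it is judged then, once.
The state is a dict: "time": time; "joints": joint angles; "joint_vel": joint speeds; "joint_torque": joint torques, N m; "tcp_pos": TCP position; "tcp_rot": TCP orientation; "contact_force": force on the tool from outside, world axes, zero at the start; "torque": the same for the moment, N m; "width": finger opening in m; "finger_force": force on a finger pad.
Only numpy, scipy, OpenCV 4.12 (cv2) and the standard library are available. Lean on these libraries where they do the work, as an engineer would, in place of code of your own. Each camera call takes 0.05 s, during which the arm holds its last target. There are 200 camera calls.

## Working session

There is one attempt and no reset: what is moved stays moved. The work goes in short steps, Python scripts to look and compute and a shell command to move; the robot and the scene stay as the last step left them, time stands still between calls to the robot, and variables do not carry over. Pictures are saved under pics/ and viewed, at most 10 in all, crops included, and the job is handed in when it is done.

```bash
mkdir -p pics
python3 - <<'E'
from station import arm, grab_frame, camera_info
import cv2,json
for n in ("scene","top"):
    cv2.imwrite(f"pics/{n}0.png",grab_frame(n)[:,:,::-1]); c=camera_info(n); print(n,{k:(v.tolist() if hasattr(v,'tolist') else v) for k,v in c.items()})
o=arm.get_obs(); print(o)
E
```

```text
scene {'fx': 567.6376134274353, 'fy': 567.6376134274353, 'cx': 325.97262006541905, 'cy': 240.7476615793483, 'dist_coeffs': [-0.10969511100802043, 0.0, 0.0, 0.0, 0.0], 'world_to_cam': [[-0.119158436879752, 0.9928749002362822, 0.000836302078646511, 0.06845774836459657], [0.7457606762048783, 0.09005738648635071, -0.6600989933075879, -0.36579454035272746], [-0.6554710373058575, -0.07803268302474707, -0.7511781543902502, 1.8897473451751339], [0.0, 0.0, 0.0, 1.0]]}
top {'fx': 590.1494528416088, 'fy': 590.1494528416088, 'cx': 318.6045439942099, 'cy': 239.03763116639152, 'dist_coeffs': [-0.107606291738469, 0.0, 0.0, 0.0, 0.0], 'world_to_cam': [[-0.012534006215842995, -0.9999214446767287, 5.6247533322849674e-05, -0.013304745888971674], [-0.9981555302383485, 0.012508528790315922, -0.059406011161359955, 0.5498645987189988], [0.05940064092905899, -0.0008007390996034158, -0.9982339017856042, 1.3786220320784555], [0.0, 0.0, 0.0, 1.0]]}
{'time': 0.1, 'joints': array([-1.29698826e+00,  3.14176786e-01, -4.79446970e-02,  1.21019709e+00,
        1.49591948e-05,  1.57081302e+00]), 'joint_vel': array([ 0.00040599, -0.00367719,  0.00166675, -0.00090122,  0.0015194 ,
       -0.00123655]), 'joint_torque': array([-1.26343155e-03, -5.40768135e+01,  3.40541732e+01,  1.11600431e-02,
       -2.60825100e-04, -4.54903869e-06]), 'tcp_pos': array([ 0.16210883, -0.57716442,  0.23052298]), 'tcp_rot': array([ 9.90644123e-01,  1.36468463e-01, -9.64725236e-05, -7.55022969e-04]), 'contact_force': array([-0.11605473,  0.92654541, -0.39538242]), 'torque': array([0.04171981, 0.00674906, 0.03192237]), 'finger_force': 0.0, 'width': 0.08543693621716807}
```

View pics/scene0.png

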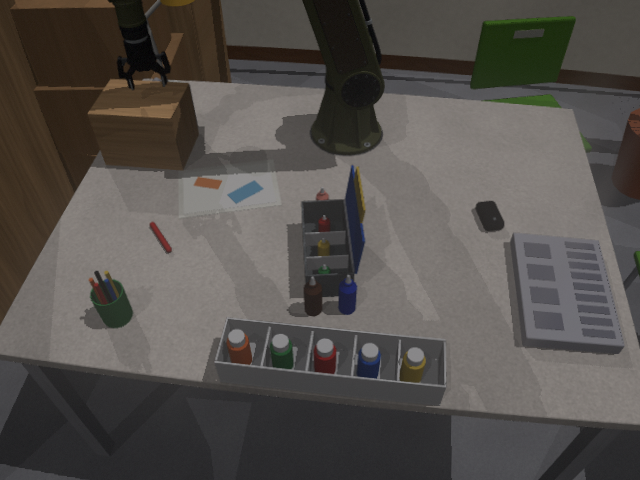

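View pics/top0.png

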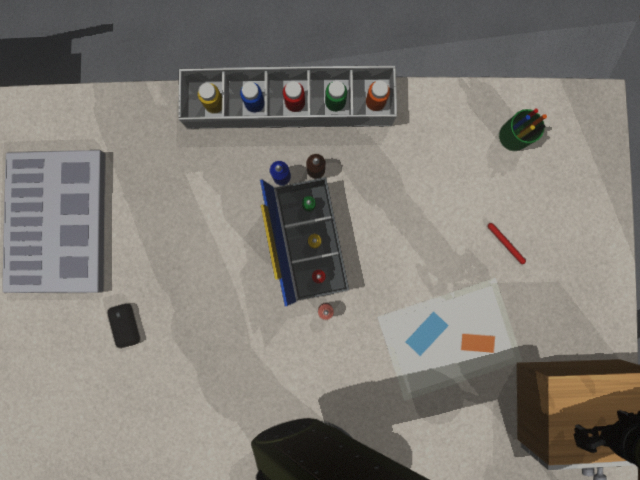

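The views show the case at top-view px (275–346, 181–300), with the open cover on its left at (265–295, 180–305). The pink bottle is at (326,311), blue at (280,172) and brown at (316,165). I'll enlarge this to get the corners.

Run:
```python
import cv2
t=cv2.imread("pics/top0.png")[150:325,235:365]
t=cv2.resize(t,None,fx=3.4,fy=3.4,interpolation=cv2.INTER_CUBIC)
t=cv2.convertScaleAbs(t,alpha=1.8,beta=15)
cv2.imwrite("pics/tc.png",t)
```

```text
(no output)
```

View pics/tc.png

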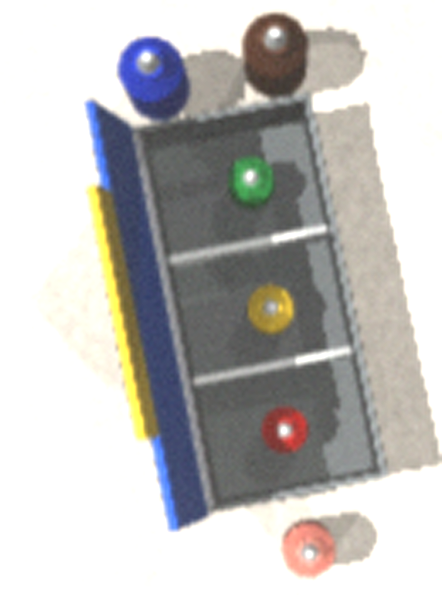

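```bash
cat > h.py <<'E'
import numpy as np,cv2
from station import camera_info
from scipy.optimize import least_squares
from scipy.spatial.transform import Rotation as R
def proj(n,P):
    c=camera_info(n);K=np.array([[c['fx'],0,c['cx']],[0,c['fy'],c['cy']],[0,0,1]]);M=np.array(c['world_to_cam'])
    return cv2.projectPoints(np.array(P,float),cv2.Rodrigues(M[:3,:3])[0],M[:3,3],K,np.array(c['dist_coeffs']))[0][:,0]
def back(n,uv,z):
    c=camera_info(n);K=np.array([[c['fx'],0,c['cx']],[0,c['fy'],c['cy']],[0,0,1]]);M=np.array(c['world_to_cam'])
    d=cv2.undistortPoints(np.array([[uv]],float),K,np.array(c['dist_coeffs']))[0,0]
    C=-M[:3,:3].T@M[:3,3];r=M[:3,:3].T@np.r_[d,1];return C+r*(z-C[2])/r[2]
E
python3 - <<'E'
from h import *
f=lambda p:np.array([235+p[0]/3.4,150+p[1]/3.4])
pix=np.array([f(p) for p in [(310,97),(383,468),(212,507),(137,128),(92,103),(172,527),(93,187),(143,438)]])
def model(q):
    x,y,w,th=q
    L=[(-.06,.13,.09),(-.06,-.13,.09),(.06,-.13,.09),(.06,.13,.09)]
    # sign of y to be chosen: yaw~1.57 -> case y = world -x
    L=[(-.06,-.13,.09),(-.06,.13,.09),(.06,.13,.09),(.06,-.13,.09)]
    c=lambda r,yy,t:(.06-r*np.cos(th)+t*np.sin(th),yy,.0905+r*np.sin(th)+t*np.cos(th))
    L+=[c(.12,-.132,.003),c(.12,.132,.003),c(.165,-.075,.003),c(.165,.075,.003)]
    L=np.array(L);cw,s=np.cos(w),np.sin(w)
    return np.c_[x+cw*L[:,0]-s*L[:,1],y+s*L[:,0]+cw*L[:,1],L[:,2]]
r=least_squares(lambda q:(proj("top",model(q))-pix).ravel(),[.55,0,1.5,1.7],loss='soft_l1')
print(r.x,(proj("top",model(r.x))-pix).round(1).tolist()); print(model(r.x).round(3))
x,y,w,th=r.x;print("hinge",x+.06*np.cos(w),y+.06*np.sin(w))
for n,p,z in [("blue",(148,62),.13),("brown",(276,38),.13),("pink",(310,551),.1),("green",(250,177),.073)]: print(n,back("top",f(p),z).round(3))
for n,p in [("mouse",(124,325)),("marker",(506,243))]: print(n,back("top",p,.015).round(3))
E
```

```text
[ 0.54697244 -0.00473101  1.75433532  1.68921527] [[0.5, -1.8], [1.8, 2.6], [-0.7, 1.6], [-0.9, -0.6], [-0.4, -1.1], [0.7, 1.0], [-0.1, -0.8], [-0.3, 0.2]]
[[ 0.686 -0.04   0.09 ]
 [ 0.43  -0.087  0.09 ]
 [ 0.408  0.031  0.09 ]
 [ 0.664  0.078  0.09 ]
 [ 0.663  0.095  0.209]
 [ 0.403  0.047  0.209]
 [ 0.606  0.09   0.254]
 [ 0.458  0.063  0.254]]
hinge 0.5360218239271994 0.05426122410379085
blue [0.699 0.066 0.13 ]
brown [ 0.714 -0.017  0.13 ]
pink [ 0.383 -0.035  0.1  ]
green [0.631 0.002 0.073]
mouse [0.351 0.445 0.015]
marker [ 0.535 -0.468  0.015]
```

```bash
cat >> h.py <<'E'
from station import arm
H=np.array([.536,.0543,.0]);W=1.754
U=np.array([-np.cos(W),-np.sin(W),0]);V=np.array([-U[1],U[0],0]);Z=np.array([0,0,1.])  # V = tool x
def rot(a):
    d=-U*np.cos(a)-Z*np.sin(a); return R.from_matrix(np.c_[V,np.cross(d,V),d])
def delta(u,v,z,a,base=None):
    o=arm.get_obs(); p,q=(np.array(o['tcp_pos']),R.from_quat(o['tcp_rot'])) if base is None else base
    t=H+U*u+V*v+Z*z; return (q.inv().apply(t-p)*1000).round(0),(q.inv()*rot(a)).as_rotvec().round(3)
def where():
    o=arm.get_obs(); p=o['tcp_pos']; d=R.from_quat(o['tcp_rot']).as_matrix()[:,2]
    print("t",round(o['time'],2),"u,v,z",(np.array([U@(p-H),V@(p-H),p[2]])*1000).round(1),"a",round(np.arcsin(-d[2]),3),"F",np.round([U@o['contact_force'],V@o['contact_force'],o['contact_force'][2]],2),"j",o['joints'].round(2),"w",round(o['width'],3))
E
python3 -c "
from h import *
where()
print(rot(.8).as_matrix())
print(delta(.15,0,.34,.8))"
```

```text
t 0.1 u,v,z [ 552.8 -482.7  230.5] a 1.569 F [-0.93  0.05 -0.4 ] j [-1.3   0.31 -0.05  1.21  0.    1.57] w 0.085
[[ 9.83265093e-01  1.30688336e-01 -1.26926421e-01]
 [ 1.82180563e-01 -7.05351203e-01  6.85047387e-01]
 [ 1.38777878e-17 -6.96706709e-01 -7.17356091e-01]]
(array([ 517., -358., -109.]), array([0.769, 0.035, 0.086]))
```

```bash
python3 -m crank '[[0,0,-30,0,0,0,0],[20,-14,-60,0.06,0,0,0],[50,-35,-90,0.12,0,0,0],[85,-59,-100,0.18,0,0,0],[120,-83,-100,0.24,0,0.02,0],[155,-107,-105,0.29,0,0.03,0],[190,-131,-105,0.33,0.01,0.03,0],[220,-152,-105,0.36,0.01,0.04,0],[250,-173,-105,0.38,0.01,0.04,0],[260,-180,-105,0.38,0.01,0.04,0]]' 20; python3 -c "
from h import *
where();print(delta(.15,0,.34,.8))"
```

```text
time: 1.1
tcp_pos: [0.3654, -0.3319, 0.3355]
tcp_rot: [0.975, 0.115, -0.021, -0.189]
contact_force: [0.0, -0.4, 0.9]
width: -0.0004
finger_force: 0.0
t 1.1 u,v,z [ 348.7 -238.1  335.5] a 1.188 F [ 0.38 -0.07  0.9 ] j [-0.85  0.39  0.22  1.75  0.18  2.02] w -0.0
(array([ 248., -174.,   66.]), array([0.388, 0.027, 0.045]))
```

```bash
python3 -m crank '[[25,-17,7,0.04,0,0,0],[55,-39,15,0.09,0.01,0.01,0],[85,-60,23,0.13,0.01,0.015,0],[115,-81,31,0.18,0.01,0.02,0],[145,-102,39,0.23,0.015,0.025,0],[175,-123,47,0.28,0.02,0.03,0],[205,-144,55,0.33,0.02,0.04,0],[230,-162,62,0.36,0.025,0.045,0],[248,-174,66,0.39,0.027,0.045,0],[248,-174,66,0.39,0.027,0.045,0]]'; python3 -c "
from h import *
where();print(delta(.15,0,.34,.8));print(delta(-.065,0,.34,.8),delta(-.065,0,.247,.8))"
```

```text
time: 2.1
tcp_pos: [0.5629, -0.0945, 0.3387]
tcp_rot: [0.923, 0.085, -0.035, -0.375]
contact_force: [0.3, -0.4, -0.3]
width: -0.0002
finger_force: 0.0
t 2.1 u,v,z [151.2  -0.6 338.7] a 0.799 F [ 0.42  0.19 -0.35] j [-0.49  0.63  0.42  1.91  0.58  2.31] w -0.0
(array([ 1., -2., -0.]), array([-0.001,  0.001, -0.001]))
(array([   1., -156.,  150.]), array([-0.001,  0.001, -0.001])) (array([  1., -91., 216.]), array([-0.001,  0.001, -0.001]))
```

```bash
python3 -c "
from h import *
print(delta(.165,0,.06,.8))"; python3 -m crank '[[0,20,20,0,0,0,0],[0,40,40,0,0,0,0],[0,65,65,0,0,0,0],[0,90,90,0,0,0,0],[0,115,110,0,0,0,0],[0,140,135,0,0,0,0],[0,160,155,0,0,0,0],[0,180,175,0,0,0,0],[0,200,185,0,0,0,0],[0,203,190,0,0,0,0]]'; python3 -c "
from h import *
where();print(delta(-.03,0,.34,.8))"
```

```text
(array([  1., 204., 190.]), array([-0.001,  0.001, -0.001]))
time: 3.1
tcp_pos: [0.5632, -0.1101, 0.06]
tcp_rot: [0.923, 0.083, -0.035, -0.374]
contact_force: [0.3, 0.3, -0.2]
width: 0.0004
finger_force: 0.0
t 3.1 u,v,z [166.6  -3.2  60. ] a 0.8 F [-0.23  0.33 -0.19] j [-0.51  0.81  0.1   1.41  0.57  2.29] w 0.0
(array([   2., -336.,  -64.]), array([-0.   , -0.001, -0.004]))
```

```bash
python3 -m crank '[[0,-20,-20,0,0,0,0],[0,-50,-45,0,0,0,0],[0,-85,-78,0,0,0,0],[0,-120,-108,0,0,0,0],[0,-155,-135,0,0,0,0],[0,-185,-160,0,0,0,0],[0,-215,-165,0,0,0,0],[1,-245,-155,0,0,0,0],[2,-275,-130,0,0,0,0],[2,-300,-100,0,0,0,0]]'; python3 -c "
from h import *
where();print(delta(-.075,0,.34,.8),delta(-.075,0,.247,.8))"
```

```text
time: 4.1
tcp_pos: [0.5405, 0.0351, 0.3453]
tcp_rot: [0.923, 0.084, -0.032, -0.373]
contact_force: [1.3, 0.5, -0.7]
width: 0.0003
finger_force: 0.0
t 4.1 u,v,z [ 19.7   0.9 345.3] a 0.803 F [-0.27  1.42 -0.73] j [-0.32  0.44  0.15  1.71  0.66  2.49] w 0.0
(array([ -1., -64.,  70.]), array([ 0.003, -0.006, -0.   ])) (array([ -2.,   0., 136.]), array([ 0.003, -0.006, -0.   ]))
```

```bash
python3 -m crank '[[0,-5,20,0,0,0,0],[0,-5,45,0,0,0,0],[-1,-5,70,0,0,0,0],[-1,-5,90,0,0,0,0],[-1,-5,105,0,0,0,0],[-2,-3,118,0,0,0,0],[-2,0,128,0,0,0,0],[-2,0,135,0,0,0,0],[-2,0,136,0,0,0,0],[-2,0,136,0,0,0,0]]'; python3 -c "
from h import *
import cv2
from station import grab_frame
where();print(delta(-.055,0,.247,.8))
a=grab_frame('scene')[120:330,240:440];b=grab_frame('top')[120:330,200:400]
cv2.imwrite('pics/p1.png',cv2.resize(np.hstack([a,b])[:,:,::-1],None,fx=2,fy=2))"
```

```text
time: 5.1
tcp_pos: [0.5216, 0.1274, 0.2458]
tcp_rot: [0.923, 0.084, -0.033, -0.374]
contact_force: [-0.9, 0.6, -0.3]
width: 0.0002
finger_force: 0.0
t 5.1 u,v,z [-74.5  -0.8 245.8] a 0.801 F [-0.72 -0.77 -0.34] j [-0.17  0.38 -0.15  1.36  0.71  2.66] w 0.0
(array([  1.,  13., -14.]), array([ 0.001, -0.002, -0.001]))
```

View pics/p1.png

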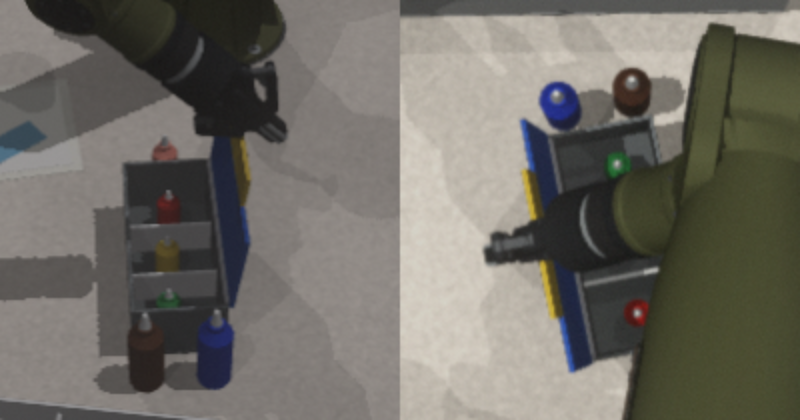

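The finger sits over the middle of the ledge, with its tip behind the ledge (left pane ~(275,125), right pane ~(490,255)). Next I push forward slowly.

```bash
python3 -m crank '[[0,4,-4,0,0,0,0],[0,9,-9,0,0,0,0],[0,13,-13,0,0,0,0],[0,17,-17,0,0,0,0],[0,22,-21,0,0,0,0],[0,26,-25,0,0,0,0],[0,30,-29,0,0,0,0],[0,35,-34,0,0,0,0],[0,39,-38,0,0,0,0],[0,43,-42,0,0,0,0]]'; python3 -c "
from h import *
where()"
```

```text
time: 6.2
tcp_pos: [0.5327, 0.0678, 0.246]
tcp_rot: [0.923, 0.084, -0.033, -0.374]
contact_force: [0.3, 0.7, 1.1]
width: -0.0004
finger_force: 0.7
t 6.2 u,v,z [-13.9  -0.8 246. ] a 0.8 F [-0.6   0.46  1.07] j [-0.27  0.45 -0.06  1.46  0.68  2.55] w -0.0
```

```bash
python3 -m crank '[[0,5,-5,0,0,0,0],[0,9,-9,0,0,0,0],[0,14,-14,0,0,0,0],[0,19,-18,0,0,0,0],[0,24,-23,0,0,0,0],[0,28,-27,0,0,0,0],[0,33,-32,0,0,0,0],[0,33,-62,0,0,0,0],[0,33,-100,0,0,0,0],[0,33,-130,0,0,0,0]]'; python3 -c "
from h import *
import cv2
from station import grab_frame
where();print([delta(*p,0.8)[0].tolist() for p in [] ],[delta(u,0,z,.8)[0].tolist() for u,z in [(.15,.28),(.16,.23),(.15,.19),(.115,.18)]])
a=grab_frame('scene')[120:330,240:440]
cv2.imwrite('pics/p2.png',cv2.resize(a[:,:,::-1],None,fx=3,fy=3))"
```

```text
time: 7.2
tcp_pos: [0.5529, -0.0452, 0.3173]
tcp_rot: [0.923, 0.084, -0.034, -0.374]
contact_force: [1.1, -0.1, 0.6]
width: 0.0001
finger_force: 0.0
t 7.2 u,v,z [101.   -1.5 317.3] a 0.801 F [0.32 1.05 0.58] j [-0.43  0.55  0.26  1.78  0.61  2.37] w 0.0
[] [[2.0, 61.0, -7.0], [2.0, 103.0, 22.0], [2.0, 124.0, 57.0], [1.0, 106.0, 89.0]]
```

View pics/p2.png

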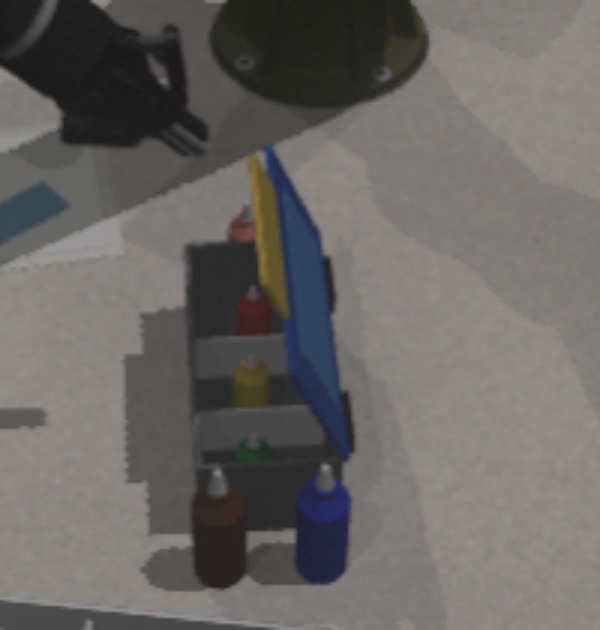

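The blue outer face is visible and leaning forward (edge at ~(265,155)), so the cover is falling. The finger is clear in front of it, so I go under now.

```bash
python3 -m crank '[[0,45,0,0,0,0,0],[0,90,3,0,0,0,0],[1,115,20,0,0,0,0],[1,136,42,0,0,0,0],[1,141,66,0,0,0,0],[1,131,82,0,0,0,0],[1,121,94,0,0,0,0],[1,121,94,0,0,0,0],[1,121,94,0,0,0,0],[1,121,94,0,0,0,0]]'; python3 -c "
from h import *
import cv2
from station import grab_frame
where()
a=grab_frame('scene')[120:330,240:440]
cv2.imwrite('pics/p3.png',cv2.resize(a[:,:,::-1],None,fx=3,fy=3));where()"
```

```text
time: 8.25
tcp_pos: [0.5581, -0.0656, 0.1645]
tcp_rot: [0.923, 0.084, -0.033, -0.374]
contact_force: [-0.7, -0.2, -0.2]
width: 0.0001
finger_force: 0.0
t 8.25 u,v,z [121.9  -0.2 164.5] a 0.801 F [ 0.07 -0.72 -0.24] j [-0.45  0.66  0.09  1.51  0.6   2.34] w 0.0
t 8.3 u,v,z [ 1.220e+02 -1.000e-01  1.644e+02] a 0.801 F [-0.08  0.29  0.2 ] j [-0.45  0.66  0.09  1.51  0.6   2.34] w -0.0
```

View pics/p3.png

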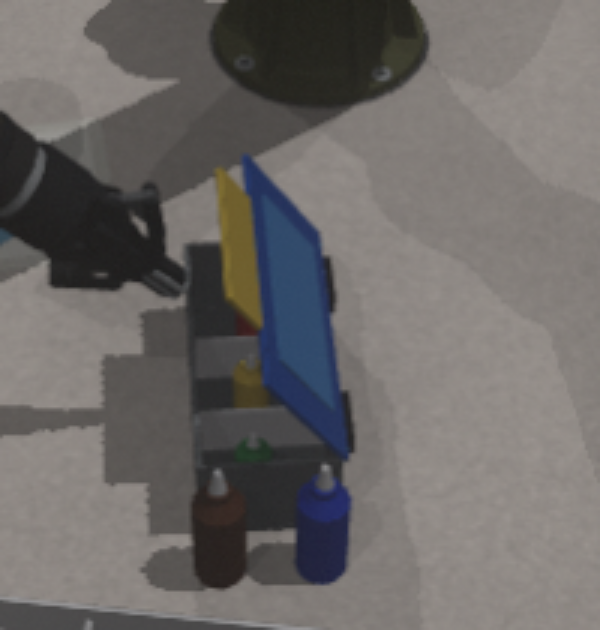

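The cover is at about 0.95 rad and still falling, with the finger waiting below it at ~(180,285). I wait for it to land.

```bash
python3 -m crank '[[0,0,0,0,0,0,0],[0,0,0,0,0,0,0],[0,0,0,0,0,0,0],[0,0,0,0,0,0,0],[0,0,0,0,0,0,0],[0,0,0,0,0,0,0],[0,0,0,0,0,0,0],[0,0,0,0,0,0,0],[0,0,0,0,0,0,0],[0,0,0,0,0,0,0]]'; python3 -c "
from h import *
where()"; python3 -m crank '[[0,0,0,0,0,0,0],[0,0,0,0,0,0,0],[0,0,0,0,0,0,0],[0,0,0,0,0,0,0],[0,0,0,0,0,0,0],[0,0,0,0,0,0,0],[0,0,0,0,0,0,0],[0,0,0,0,0,0,0],[0,0,0,0,0,0,0],[0,0,0,0,0,0,0]]'; python3 -c "
from h import *
import cv2
from station import grab_frame
a=grab_frame('scene')[120:330,240:440]
cv2.imwrite('pics/p4.png',cv2.resize(a[:,:,::-1],None,fx=3,fy=3));where()"
```

```text
time: 9.3
tcp_pos: [0.5577, -0.0649, 0.1642]
tcp_rot: [0.923, 0.084, -0.034, -0.374]
contact_force: [0.2, 0.1, -1.0]
width: 0.0
finger_force: 0.4
t 9.3 u,v,z [121.1  -0.4 164.2] a 0.801 F [-0.1   0.22 -1.02] j [-0.45  0.66  0.09  1.51  0.6   2.34] w 0.0
time: 10.3
tcp_pos: [0.5577, -0.0648, 0.1643]
tcp_rot: [0.923, 0.084, -0.034, -0.374]
contact_force: [0.9, -1.0, -2.3]
width: 0.0002
finger_force: 0.6
t 10.35 u,v,z [121.1  -0.4 164.3] a 0.801 F [ 0.66 -0.42 -1.06] j [-0.45  0.66  0.09  1.51  0.6   2.34] w -0.0
```

View pics/p4.png

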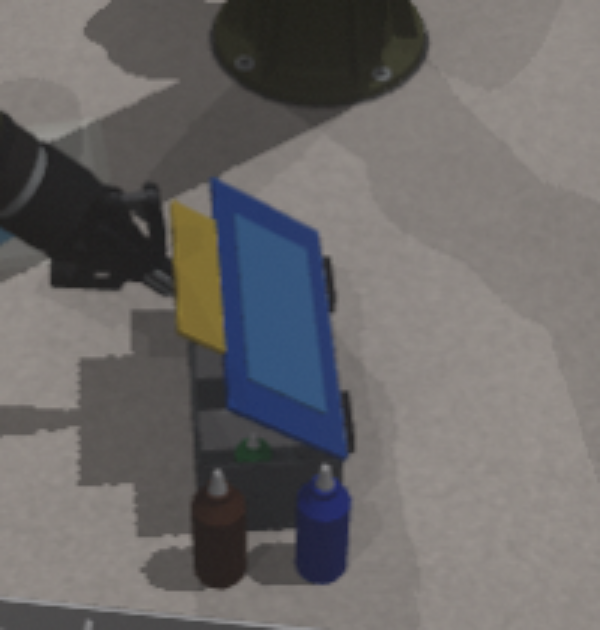

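The cover rests on the finger, at about 0.65 rad, and holds still. Next I lower it along its arc.

```bash
python3 -m crank '[[0,1,0,0,0,0,0],[0,3,0.5,0,0,0,0],[0,6,1,0,0,0,0],[0,9,2,0,0,0,0],[0,12,2.5,0,0,0,0],[0,15,3,0,0,0,0],[0,18,4,0,0,0,0],[0,21,5,0,0,0,0],[0,24,5.5,0,0,0,0],[0,26,6,0,0,0,0]]';python3 -m crank '[[0,2,1,0,0,0,0],[0,5,2,0,0,0,0],[0,7,3,0,0,0,0],[0,10,4,0,0,0,0],[0,12,5,0,0,0,0],[0,14,6,0,0,0,0],[0,17,7,0,0,0,0],[0,19,8,0,0,0,0],[0,21,8.5,0,0,0,0],[0,23,9,0,0,0,0]]'; python3 -c "
from h import *
import cv2
where()"
python3 -m crank '[[0,2,1,0,0,0,0],[0,4,2,0,0,0,0],[0,6,3.5,0,0,0,0],[0,9,5,0,0,0,0],[0,11,6,0,0,0,0],[0,13,7,0,0,0,0],[0,15,8.5,0,0,0,0],[0,17,10,0,0,0,0],[0,19,11,0,0,0,0],[0,21,12,0,0,0,0]]'; python3 -c "
from h import *
import cv2
from station import grab_frame
a=grab_frame('scene')[120:330,240:440]
cv2.imwrite('pics/p5.png',cv2.resize(a[:,:,::-1],None,fx=3,fy=3));where()"
```

```text
time: 11.35
tcp_pos: [0.5603, -0.0791, 0.1415]
tcp_rot: [0.923, 0.084, -0.034, -0.374]
contact_force: [-0.7, 0.2, -0.2]
width: -0.0002
finger_force: 0.3
time: 12.35
tcp_pos: [0.5621, -0.0891, 0.1192]
tcp_rot: [0.923, 0.084, -0.034, -0.374]
contact_force: [0.4, -0.5, -0.6]
width: -0.0001
finger_force: 0.3
t 12.35 u,v,z [145.7  -0.5 119.2] a 0.8 F [ 0.59  0.29 -0.64] j [-0.48  0.73  0.1   1.47  0.58  2.31] w -0.0
time: 13.35
tcp_pos: [0.5633, -0.0957, 0.096]
tcp_rot: [0.923, 0.084, -0.034, -0.374]
contact_force: [-0.7, -0.1, -1.4]
width: 0.0001
finger_force: 0.3
t 13.4 u,v,z [152.5  -0.5  95.6] a 0.8 F [-0.4   0.94 -0.34] j [-0.49  0.76  0.1   1.45  0.58  2.31] w 0.0
```

View pics/p5.png

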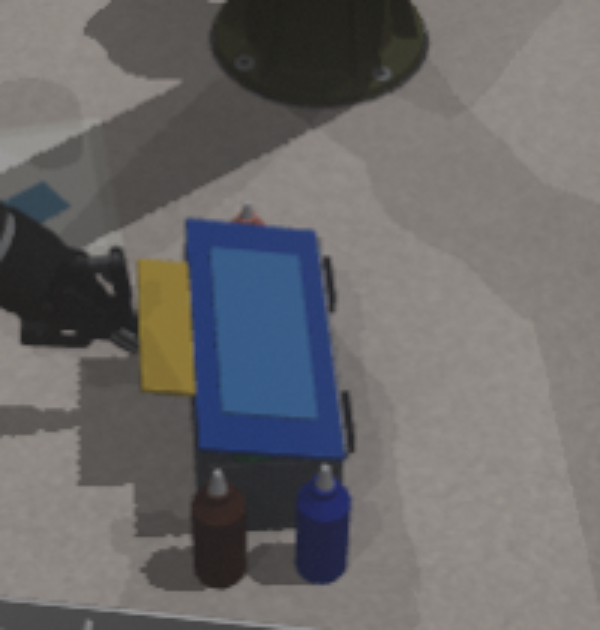

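At about 0.2 rad the cover is still on the finger ~(130,340). I continue more slowly.

```bash
python3 -m crank '[[0,1,0.8,0,0,0,0],[0,2,1.6,0,0,0,0],[0,3,2.4,0,0,0,0],[0,4,3.2,0,0,0,0],[0,5,4,0,0,0,0],[0,6,4.8,0,0,0,0],[0,7,5.6,0,0,0,0],[0,8,6.4,0,0,0,0],[0,9,7.2,0,0,0,0],[0,10,8,0,0,0,0]]'; python3 -m crank '[[0,0.7,0.7,0,0,0,0],[0,1.4,1.4,0,0,0,0],[0,2.1,2.1,0,0,0,0],[0,2.8,2.8,0,0,0,0],[0,3.5,3.5,0,0,0,0],[0,4.2,4.2,0,0,0,0],[0,4.9,4.9,0,0,0,0],[0,5.6,5.6,0,0,0,0],[0,6.3,6.3,0,0,0,0],[0,7,7,0,0,0,0]]'; python3 -m crank '[[0,0.6,0.6,0,0,0,0],[0,1.2,1.2,0,0,0,0],[0,1.8,1.8,0,0,0,0],[0,2.4,2.4,0,0,0,0],[0,3,3,0,0,0,0],[0,3.6,3.6,0,0,0,0],[0,4.2,4.2,0,0,0,0],[0,4.8,4.8,0,0,0,0],[0,5.4,5.4,0,0,0,0],[0,6,6,0,0,0,0]]'; python3 -m crank '[[0,0.6,0.6,0,0,0,0],[0,1.2,1.2,0,0,0,0],[0,1.8,1.8,0,0,0,0],[0,2.4,2.4,0,0,0,0],[0,3,3,0,0,0,0],[0,3.6,3.6,0,0,0,0],[0,4.2,4.2,0,0,0,0],[0,4.8,4.8,0,0,0,0],[0,5.4,5.4,0,0,0,0],[0,6,6,0,0,0,0]]'; python3 -c "
from h import *
import cv2
from station import grab_frame
a=grab_frame('scene')[120:330,240:440]
cv2.imwrite('pics/p6.png',cv2.resize(a[:,:,::-1],None,fx=3,fy=3));where()"
```

```text
time: 14.4
tcp_pos: [0.5637, -0.0975, 0.0833]
tcp_rot: [0.923, 0.084, -0.034, -0.374]
contact_force: [-0.4, -3.1, -2.2]
width: -0.0001
finger_force: 1.3
time: 15.4
tcp_pos: [0.5638, -0.0977, 0.0734]
tcp_rot: [0.923, 0.084, -0.034, -0.374]
contact_force: [0.5, -5.2, -0.3]
width: -0.0002
finger_force: 2.3
time: 16.4
tcp_pos: [0.5638, -0.098, 0.0649]
tcp_rot: [0.923, 0.084, -0.034, -0.374]
contact_force: [1.4, -6.0, -1.0]
width: 0.0001
finger_force: 2.6
time: 17.4
tcp_pos: [0.5637, -0.0976, 0.0565]
tcp_rot: [0.923, 0.084, -0.034, -0.374]
contact_force: [0.5, -0.2, 0.4]
width: 0.0
finger_force: 0.0
t 17.45 u,v,z [154.5  -0.5  56.4] a 0.8 F [-0.7  -0.89 -0.31] j [-0.49  0.81  0.08  1.38  0.58  2.3 ] w 0.0
```

View pics/p6.png

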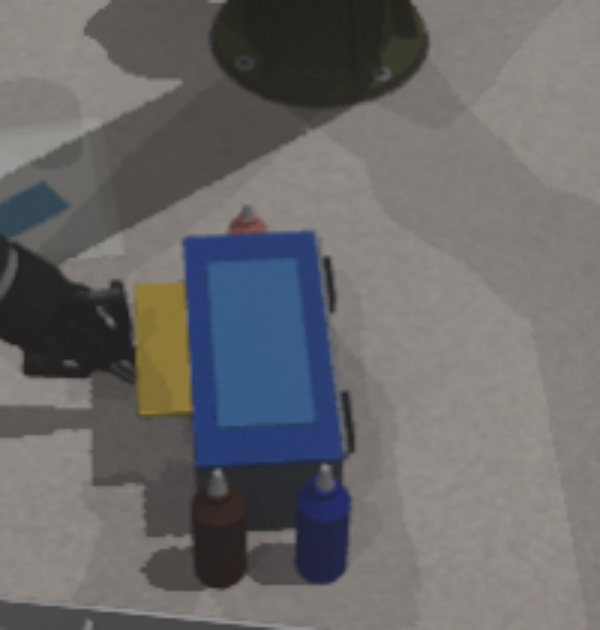

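The cover lies shut and the finger is unloaded, so I back out away from the case.

```bash
python3 -m crank '[[0,4,-3,0,0,0,0],[0,11,-10,0,0,0,0],[0,22,-21,0,0,0,0],[0,36,-35,0,0,0,0],[0,50,-49,0,0,0,0],[0,65,-63,0,0,0,0],[0,79,-77,0,0,0,0],[0,93,-90,0,0,0,0],[0,100,-98,0,0,0,0],[0,100,-98,0,0,0,0]]'; python3 -c "
from h import *
import cv2
from station import grab_frame
where()
a=grab_frame('scene')
cv2.imwrite('pics/p7.png',a[:,:,::-1])"
```

```text
time: 18.45
tcp_pos: [0.5889, -0.2378, 0.0567]
tcp_rot: [0.923, 0.083, -0.033, -0.374]
contact_force: [0.1, -0.4, 0.5]
width: 0.0001
finger_force: 0.0
t 18.45 u,v,z [296.8  -1.2  56.7] a 0.801 F [0.43 0.02 0.49] j [-0.64  1.01  0.47  1.65  0.5   2.17] w 0.0
```

View pics/p7.png

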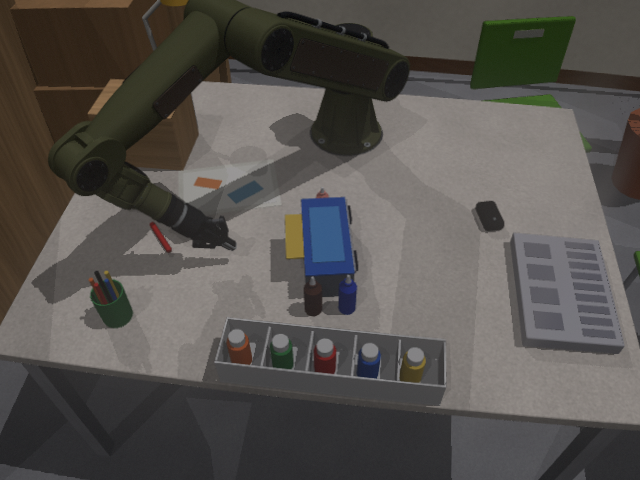

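The cover is shut at ~(325,235), the hand is clear at ~(215,240), and the bottles, mouse and marker are where they were.

```bash
python3 -c "
from station import workorder
print(workorder.hand_in())"
```

```text
the job is handed in; nothing more can be done
None
```

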